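Check a big toy bolt with the thread comb

ROBOT

A 6-joint arm with a two-finger parallel gripper is mounted at the origin on the work surface. World frame = base frame: x ahead of the robot, y to its left, z up, the work surface at z = 0. Lengths are in m, angles in rad, forces in N, time in s.
With the tool pointing down it reaches from about 0.35 to 0.8 m from the base axis. Payload 7.3 kg.
Tool frame: the origin (TCP) lies on the mounting face of the last link; the fingertips stand bot.nose_length ahead of it and the grasp point (between the pads) lies 155 mm ahead of it (bot.nose_length is the distance from the TCP to the fingertips, in m); z points along the fingers, y is the direction in which the jaws open and shut (so a half turn about z gives the same grasp; the last joint's range is limited). The gripper opens to 85 mm and grips with 20 to 120 N. Pads are 22 mm wide; open, the fingers measure 114 mm over their backs; the gripper's body (76 mm by 85 mm) begins 54 mm behind the grasp point. The pads swing forward as they close: fully open they stand 13 mm farther back than shut.
Start: joints at [-1.45, 0.342, 1.524, -0, 1.275, -0.146], TCP at [0.138, -0.506, 0.405] pointing down, gripper open.
Joint ranges: [-2.53, 2.53], [-0.77, 2.02], [0.04, 2.7], [-1, 4.14], [0.28, 2.66], [-3.11, 3.11]. Speed limits (rad/s): [2.57, 2.57, 3.14, 3.14, 3.14, 3.14].

INTERFACE

Orientations are given as a unit quaternion [w, x, y, z].
In Python, from bench import bot, vision gives the robot as it stands.
- The arm moves only by the shell command python3 -m pendant 'ROWS' [OPENING] [FORCE]. ROWS is a JSON object of lists of equal length, an entry for each row: "dp": the shift along the tool's x, y, z in mm, a list of three; "angular": the turn, a rotation vector about the tool's x, y, z in rad, a list of three. In form: {"dp": [[x, y, z], ...], "angular": [[rx, ry, rz], ...]}. A call has 1 to 12 rows; each row is the pose to reach, as a shift and turn from the pose measured when the call began, along the tool's axes at that moment; what a row does not reach only later rows make up. A row lasts 1/8 s, in which the tool goes at most 62.5 mm and 10.7 degrees, less where a joint would pass 70% of its speed; a pose out of reach is approached as far as the arm can. A call with a gripper value outside its range is refused whole. OPENING is the closure in counts, from 0 (fully open) to 255 (shut), set as the call begins (- or left out, the last holds). The fingers move at their own pace and stop on an object; FORCE is the grip in N (left out, the last holds). Time passes only in rows, so rows that repeat a pose let the fingers close. It gives the time, the measured TCP pose, the force and the opening at its end, in the units of the state.
- bot.get_state(): the state, without advancing time (a new reading comes with each control period).
- vision.capture(name): name is "side" or "top" or "wrist"; returns the picture (480x640x3 uint8, red, green, blue); there is no depth.
- vision.camera_model(name): a dict with "intrinsics" (3x3 intrinsics, pixels), "origin" and "orientation" of the camera in the world. Camera axes: x right, y up, looking along -z (the intrinsics and any distortion apply to the point x, -y, -z); pixel columns grow to the right and rows downward; lengths in m; the calibration is good to about 2 mm. A picture is of the moment at which its call begins: read the wrist's pose just before it. camera_model takes no time and is no camera call; for the wrist camera it gives the pose at the moment of the call.
- bot.job_done(): hands the job in, once; it reports no verdict.
The state is a dict: "time": time; "qpos": joint angles; "joint_velocities": joint speeds; "joint_torque": joint torques, N m; "tool_pos": TCP position; "eef_rot": TCP orientation; "contact_force": force on the tool from outside, world axes, zero at the start; "wrist_torque": the same for the moment, N m; "grip_width": finger opening in m.
Only numpy, scipy, OpenCV 4.12 (cv2) and the standard library are available. Lean on these libraries where they do the work, as an engineer would, in place of code of your own. Each camera call takes 0.05 s, during which the arm holds its last target. There are 200 camera calls.

TASK

A big wooden play-set bolt that came back to the shop is clamped in the checking stand. Pick up the thread comb, lay it flat on the stand's ledge with its teeth towards the bolt, feel for the place along the bolt where all its teeth drop into the grooves, and push it fully home with a gentle but definite push, held for about a second, to check that it sits flat. Then let go and leave it seated there; never force it against the thread, and leave the other things on the counter where they are.

Things in the scene. Friction and masses are not known exactly. Their poses are not given: they have to be found in the camera images.
- comb: Thread comb: flat aluminium leaf, 8 mm thick, 66 mm wide (y), five teeth on its front edge (+x), one black upright grip on top. Loose, 0.09-0.18 kg, lies flat on the counter at the start. Origin: on the underside below the middle of the grip, z up. Leaf from x = -20 to +48 mm; teeth on to x = +53.5 mm, at y = -24, -12, 0, 12, 24 mm, 4.6 mm wide at the root, 3.6 mm at the tip.
- comb_grip (a point): In the comb's grip, 30 mm above the comb's underside, straight above its origin. The grip is 14 mm thick along the comb's x, 36 mm along y, and stands from 8 to 40 mm above the underside: pinch it from above across the 14 mm, fingertips kept above the leaf.
- comb_tips (a point): Middle of the line of tooth tips: x = +53.5, y = 0, z = 4 mm in the comb's frame.
- stand: Fixed grey checking stand, origin at the centre of its underside, z up. Base plate 170 (x) x 230 (y) x 8 mm; on it a ledge, flat on top 34 mm above the counter, from x = -85 to +20 mm, 200 mm wide in y. The comb is laid on the ledge and slid in +x into the bolt.
- ledge (a point): Point on top of the ledge, 40 mm in -x of the stand's origin, midway in y, 34 mm above the counter.
- holder: The two fixed aluminium clamp blocks with the bolt they carry. Origin: 45 mm in +x of the stand's origin, level with the ledge's top, right below the bolt's axis, midway between the clamps; axes parallel to the stand's. Clamps: 50 mm along x, 18 mm thick, tops at z = 32 mm, y = -57 to +57 mm free between them. A six-sided bolt head, 56 mm across, stands beyond the +y clamp.
- bolt_mid (a point): On the bolt's axis midway between the clamps, 4 mm above the ledge; axis along the holder's y. Wooden bolt, 44 mm thick, core 32. Ridges run straight round every 12 mm, 5.4 mm wide on top; grooves 6.6 mm wide at the mouth, 5.4 at the bottom. The bolt is clamped tight, but where its grooves lie along y differs by several mm each time and is not measured: feel or look for it.
- home_line (a point): Where comb_tips comes to in x (holder's frame) when fully home: 16.5 mm in -x of the bolt's axis, at axis height; the leaf's edge then meets the ridges. With teeth stuck on the ridges comb_tips stays 22 mm short of the axis. Only its x and z count: the right y is to be felt.
- nut: Bystander: a big six-sided wooden nut, about 78 mm across, 24 mm high, lying on the counter; origin at the centre of its underside.
- wheel: Bystander: a black toy wheel lying flat, 80 mm in diameter, 30 mm high; origin at the centre of its underside.
- toy_box: Bystander: a cardboard toy box, 90 x 140 x 60 mm; origin at the centre of its underside.
There are look-alikes about, which are no part of the job. Of the things that look like the comb, the middle-sized one is meant.

How it is judged:
By the outcome, as a careful person would: the job done as asked, in the order asked, and still so for the second after the job is handed in, with the robot touching nothing.
It also fails if it takes over 64 s, if anything falls off the work surface, if the arm or the gripper's body presses on something with over 40 N, if the wrist force passes 120 N, or if a joint passes its speed limit or range.

## Working session

There is one attempt and no reset: what is moved stays moved. The work goes in short steps, Python scripts to look and compute and a shell command to move; the robot and the scene stay as the last step left them, time stands still between calls to the robot, and variables do not carry over. Pictures are saved under pics/ and viewed, about 8 in all and at most 12, crops included, and the job is handed in when it is done.

```bash
mkdir -p pics; ls; cat > h.py <<'E'
import numpy as np,cv2
from bench import bot,vision
from scipy.spatial.transform import Rotation as R
def RR(q): return R.from_quat([q[1],q[2],q[3],q[0]])
def cam(n):
    m=vision.camera_model(n); return np.array(m["intrinsics"]),np.array(m["origin"]),RR(m["orientation"]).as_matrix(),m
def ray(c,px,z):
    K,o,A,_=c; d=np.linalg.inv(K)@[px[0],px[1],1]; d=A@(d*[1,-1,-1]); return o+d*(z-o[2])/d[2]
def proj(c,p):
    K,o,A,_=c; v=(A.T@(np.array(p)-o))*[1,-1,-1]; v=K@v; return v[:2]/v[2]
def totool(p_world_target):
    "shift in tool axes mm from the current TCP to target TCP"
    s=bot.get_state(); return RR(s["eef_rot"]).inv().apply(np.array(p_world_target)-s["tool_pos"])*1000
def save(n,im): cv2.imwrite("pics/"+n,im[...,::-1])
E
python3 - <<'E'
from h import *
for n in("top","side"):
    im=vision.capture(n); save(n+"1.png",im); print(n,cam(n)[3])
s=bot.get_state();print({k:np.round(v,3) for k,v in s.items()},bot.nose_length)
E
```

```text
pics
top {'intrinsics': array([[500.59695074,   0.        , 324.41542878],
       [  0.        , 500.59695074, 236.0480612 ],
       [  0.        ,   0.        ,   1.        ]]), 'origin': array([0.43960105, 0.03163741, 1.05039386]), 'orientation': array([-0.69683426, -0.03918909,  0.03469269,  0.71531996])}
side {'intrinsics': array([[534.1195863 ,   0.        , 316.08020831],
       [  0.        , 534.1195863 , 239.10333529],
       [  0.        ,   0.        ,   1.        ]]), 'origin': array([0.16429329, 0.88421634, 0.69289606]), 'orientation': array([-0.17565093, -0.09793595,  0.45938132,  0.86517288])}
{'time': np.float64(0.1), 'qpos': array([-1.45 ,  0.343,  1.525,  0.   ,  1.275, -0.146]), 'joint_velocities': array([-0.001, -0.   , -0.003,  0.002,  0.001,  0.001]), 'joint_torque': array([ 2.0000e-03, -4.3445e+01, -2.4649e+01, -0.0000e+00,  5.0000e-03,
        0.0000e+00]), 'tool_pos': array([ 0.138, -0.506,  0.404]), 'eef_rot': array([-0.001,  0.991,  0.133,  0.   ]), 'contact_force': array([-0.52 ,  0.105,  0.215]), 'wrist_torque': array([-0.054, -0.039, -0.019]), 'grip_width': np.float64(0.085)} 0.1734
```

View pics/top1.png

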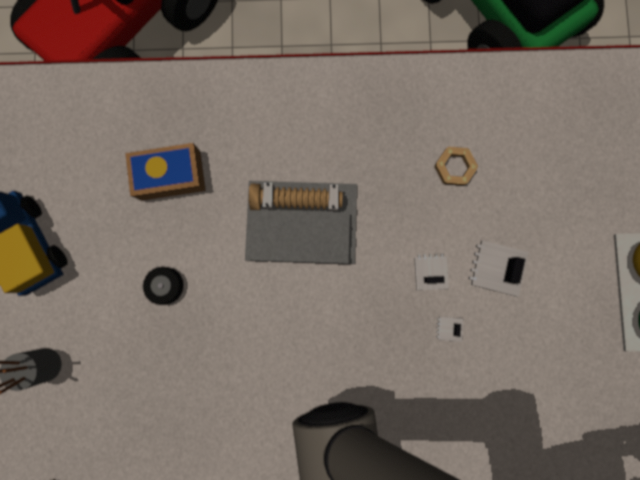

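View pics/side1.png

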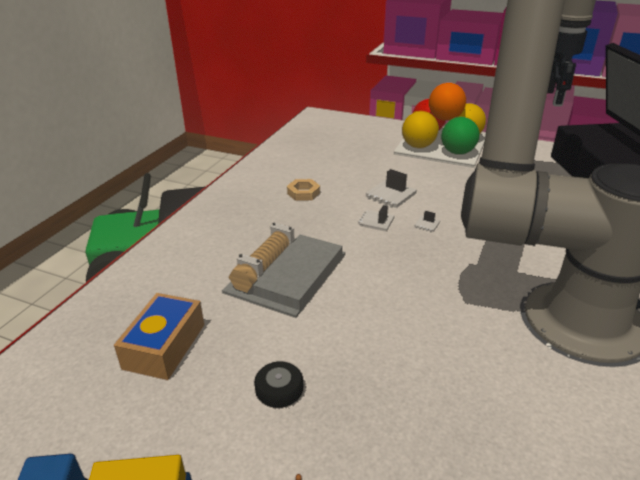

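The top view shows three comb look-alikes: large at (498,268), middle at (432,272) and small at (450,328). The stand is at (300,222), with the bolt at about (300,197). By size the middle one is the comb, so I'll check it in a crop and measure.

```bash
python3 - <<'E'
from h import *
im=cv2.imread("pics/top1.png")[...,::-1]
c=cam("top")
crop=im[235:345,405:530]; save("crop1.png",cv2.resize(crop,None,fx=5,fy=5,interpolation=cv2.INTER_CUBIC))
# grips & leaves
hsv=cv2.cvtColor(im,cv2.COLOR_RGB2HSV)
def comps(mask,x0,y0,x1,y1,z,amin):
    m=np.zeros_like(mask); m[y0:y1,x0:x1]=mask[y0:y1,x0:x1]
    for k in cv2.findContours(m,cv2.RETR_EXTERNAL,cv2.CHAIN_APPROX_NONE)[0]:
        if cv2.contourArea(k)>amin:
            r=cv2.minAreaRect(k); P=[ray(c,q,z)[:2] for q in cv2.boxPoints(r)]
            print(np.round(r[0],1),np.round(ray(c,r[0],z)[:2],4),"sides",np.round([np.linalg.norm(P[1]-P[0]),np.linalg.norm(P[2]-P[1])],4),"dir",np.round(np.degrees([np.arctan2(*(P[1]-P[0])[::-1]),np.arctan2(*(P[2]-P[1])[::-1])]),1))
print("grips");comps((hsv[...,2]<45).astype(np.uint8)*255,405,235,530,345,.04,15)
print("leaf"); comps(((hsv[...,2]>195)).astype(np.uint8)*255,405,235,530,345,.008,60)
print(im[262,425],im[250,430],im[262,405],im[240,300],im[200,300])
print("stand");comps(((hsv[...,2]<125)&(hsv[...,1]<40)).astype(np.uint8)*255,235,170,365,275,.02,600)
E
```

```text
grips
[456.5 330. ] [ 0.3511 -0.2207] sides [0.0099 0.0196] dir [-91.4 176.9]
[433.5 279.5] [ 0.4522 -0.18  ] sides [0.0341 0.01  ] dir [-91.5 177.1]
[513.9 269.8] [ 0.4675 -0.3423] sides [0.051  0.0298] dir [ -16.  -104.2]
leaf
[148 141 133] [142 131 122] [141 130 120] [87 84 79] [114  88  56]
stand
[301.6 222.4] [0.5775 0.0834] sides [0.1731 0.2347] dir [ -2.6 -93.7]
```

View pics/crop1.png

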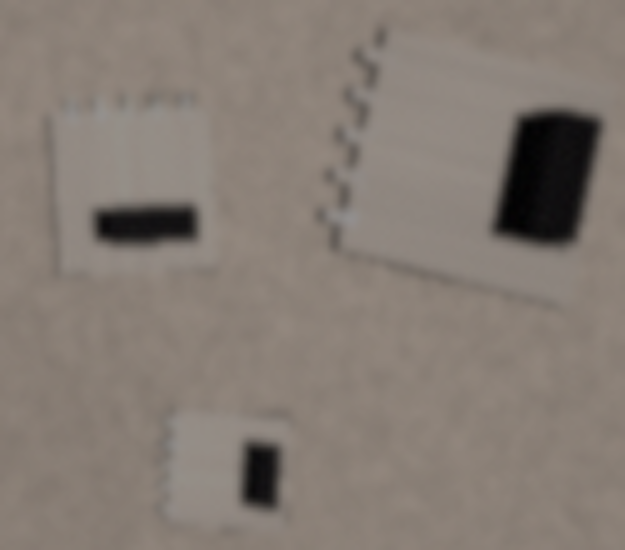

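The crop shows the middle comb at about (135,185): leaf about 66 mm, five teeth pointing up (world +x), black grip at (145,224). That fits the description, so I'm going above it.

```bash
python3 - <<'E'
from h import *
s=bot.get_state();Rt=RR(s["eef_rot"])
K,o,A,m=cam("wrist"); print(K, Rt.inv().apply(o-s["tool_pos"]), (Rt.inv().as_matrix()@A).round(3))
print(totool([0.452,-0.18,0.33]).round(1))
tgt=np.array([[np.cos(a:=np.radians(-2.5+90)),np.sin(a),0],[np.sin(a),-np.cos(a),0],[0,0,-1]]).T
print((Rt.inv()*R.from_matrix(tgt)).as_rotvec().round(4))
E
```

```text
[[380.71864439   0.         316.4680366 ]
 [  0.         380.71864439 235.34737747]
 [  0.           0.           1.        ]] [ 7.62207802e-02 -2.29754865e-05  3.16655063e-02] [[-0.001  0.954  0.298]
 [ 1.     0.001  0.001]
 [ 0.     0.298 -0.954]]
[ 388.5 -232.    74.5]
[-1.0000e-03 -1.0000e-03 -1.2604e+00]
```

```bash
python3 -m pendant '{"dp":[[388,-232,74],[388,-232,74],[388,-232,74],[388,-232,74],[388,-232,74],[388,-232,74],[388,-232,74],[388,-232,74],[388,-232,74],[388,-232,74],[388,-232,74]],"angular":[[0,0,-1.26],[0,0,-1.26],[0,0,-1.26],[0,0,-1.26],[0,0,-1.26],[0,0,-1.26],[0,0,-1.26],[0,0,-1.26],[0,0,-1.26],[0,0,-1.26],[0,0,-1.26]]}' 90
python3 - <<'E'
from h import *
im=vision.capture("wrist"); save("w1.png",im); s=bot.get_state(); print(s["tool_pos"],s["eef_rot"],s["grip_width"])
E
```

```text
time: 1.48
tool_pos: [0.4509, -0.181, 0.3307]
eef_rot: [-0.0, 0.723, 0.691, 0.0]
contact_force: [0.4, 0.5, -0.7]
grip_width: 0.0553
[ 0.45096806 -0.18097256  0.33067911] [-4.22388756e-04  7.23095799e-01  6.90747514e-01  3.98993698e-04] 0.055360019489392974
```

View pics/w1.png

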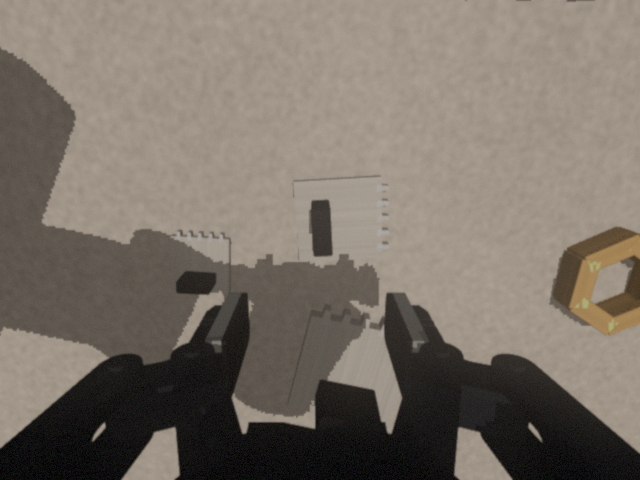

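The wrist view shows the middle comb at (340,220) with its grip at (320,228) and teeth to the right (world +x). The small comb is at (205,260) and the large one at (345,370). Now I'll measure the comb from here.

```bash
python3 - <<'E'
from h import *
im=cv2.imread("pics/w1.png")[...,::-1]; c=cam("wrist")
hsv=cv2.cvtColor(im,cv2.COLOR_RGB2HSV)
m=((hsv[...,2]<50)).astype(np.uint8)*255; m2=0*m; m2[190:262,300:340]=m[190:262,300:340]
k=max(cv2.findContours(m2,0,1)[0],key=cv2.contourArea); r=cv2.minAreaRect(k); print(r)
for z in(.008,.04): print(z,[ray(c,q,z)[:2].round(4).tolist() for q in cv2.boxPoints(r)])
# leaf corners (back edge left, top edge) and teeth roots by eye; world at z=.008
for q in[(293,180),(381,177),(298,260),(387,184),(388,215),(387,244)]: print(q,ray(c,q,.008)[:2].round(4))
save("w1c.png",cv2.resize(im[165:275,275:405],None,fx=6,fy=5,interpolation=cv2.INTER_CUBIC))
E
```

```text
Traceback (most recent call last):
ValueError: max() iterable argument is empty
```

```bash
python3 - <<'E'
from h import *
im=cv2.imread("pics/w1.png")[...,::-1]; c=cam("wrist")
hsv=cv2.cvtColor(im,cv2.COLOR_RGB2HSV); print(hsv[228,320],hsv[228,350])
m=((hsv[...,2]<80)).astype(np.uint8)*255; m2=0*m; m2[185:260,300:340]=m[185:260,300:340]
k=max(cv2.findContours(m2,cv2.RETR_EXTERNAL,cv2.CHAIN_APPROX_NONE)[0],key=cv2.contourArea); r=cv2.minAreaRect(k); print(r)
for z in(.008,.04): print(z,[ray(c,q,z)[:2].round(4).tolist() for q in cv2.boxPoints(r)])
for q in[(293,180),(381,177),(298,260),(387,184),(388,215),(387,244)]: print(q,ray(c,q,.008)[:2].round(4))
save("w1c.png",cv2.resize(im[165:275,275:405],None,fx=5,fy=5,interpolation=cv2.INTER_CUBIC))
E
```

```text
[ 9 42 61] [ 17  29 168]
((320.6892395019531, 227.90615844726562), (54.58250045776367, 18.804336547851562), 86.8201675415039)
0.008 [[0.4463, -0.1671], [0.4609, -0.167], [0.4617, -0.2122], [0.4464, -0.2124]]
0.04 [[0.4472, -0.1603], [0.4602, -0.1601], [0.4609, -0.2004], [0.4473, -0.2006]]
(293, 180) [ 0.4343 -0.15  ]
(381, 177) [ 0.5016 -0.1509]
(298, 260) [ 0.4341 -0.2156]
(387, 184) [ 0.5062 -0.1565]
(388, 215) [ 0.5072 -0.1811]
(387, 244) [ 0.5066 -0.2052]
```

View pics/w1c.png

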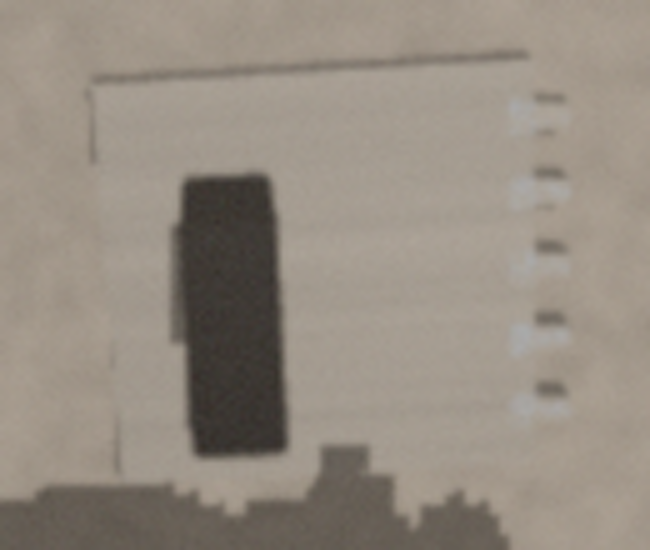

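The crop confirms it: five teeth facing +x, grip from crop (185,175) to (285,455). Comb origin is about (0.454, -0.182), yaw about -0.5°. Descending and gripping.

```bash
python3 -m pendant '{"dp":[[-1,3,50],[-1,3,100],[-1,3,130],[-1,3,138],[-1,3,144],[-1,3,144],[-1,3,144]],"angular":[[0,0,-0.03],[0,0,-0.03],[0,0,-0.03],[0,0,-0.03],[0,0,-0.03],[0,0,-0.03],[0,0,-0.03]]}' 90
python3 -m pendant '{"dp":[[0,0,0],[0,0,0],[0,0,0],[0,0,0],[0,0,0],[0,0,0],[0,0,0]],"angular":[[0,0,0],[0,0,0],[0,0,0],[0,0,0],[0,0,0],[0,0,0],[0,0,0]]}' 255 40
```

```text
time: 2.4
tool_pos: [0.4542, -0.1822, 0.1877]
eef_rot: [0.001, 0.713, 0.702, 0.001]
contact_force: [0.3, 0.0, -0.2]
grip_width: 0.055
time: 3.28
tool_pos: [0.4544, -0.1822, 0.1882]
eef_rot: [0.001, 0.713, 0.702, 0.001]
contact_force: [-0.9, 1.1, 5.7]
grip_width: 0.0136
```

```bash
python3 -m pendant '{"dp":[[0,0,-20],[0,0,-60],[10,0,-120],[70,40,-180],[130,80,-232],[182,96,-232],[182,96,-232],[182,96,-232],[182,96,-232],[182,96,-232]],"angular":[[0,0,0],[0,0,0],[0,0,0],[0,0,0.037],[0,0,0.037],[0,0,0.037],[0,0,0.037],[0,0,0.037],[0,0,0.037],[0,0,0.037]]}'
python3 - <<'E'
from h import *
im=vision.capture("wrist"); save("w2.png",im); s=bot.get_state(); print(s["tool_pos"],s["eef_rot"],s["grip_width"])
m=vision.camera_model("wrist"); import json; json.dump({k:np.array(v).tolist() for k,v in m.items()},open("w2.json","w"))
E
```

```text
time: 4.53
tool_pos: [0.5523, -0.0027, 0.4196]
eef_rot: [0.0, 0.726, 0.688, 0.0]
contact_force: [0.3, 0.1, -1.2]
grip_width: 0.0133
[ 0.55233002 -0.00269141  0.41974285] [4.34256624e-04 7.26044436e-01 6.87647597e-01 2.65740033e-04] 0.013232259941502879
```

View pics/w2.png

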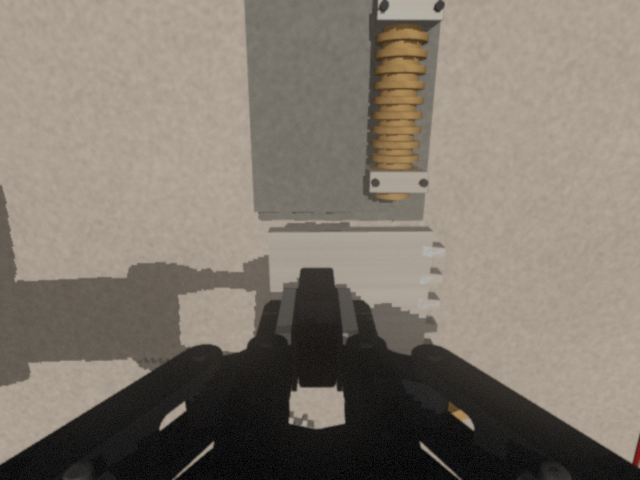

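The wrist view shows the comb held level with its teeth to the right at about (435,250–325). The bolt runs from (410,20) to (395,185), with clamp blocks at (410,10) and (398,182). The ledge's left edge is at x≈250. I'll measure these directly.

```bash
python3 - <<'E'
from h import *
import json
im=cv2.imread("pics/w2.png")[...,::-1]; m=json.load(open("w2.json")); c=(np.array(m["intrinsics"]),np.array(m["origin"]),RR(m["orientation"]).as_matrix(),m)
save("w2c.png",cv2.resize(im[0:225,340:450],None,fx=5,fy=2.6,interpolation=cv2.INTER_CUBIC))
hsv=cv2.cvtColor(im,cv2.COLOR_RGB2HSV).astype(int)
wood=((hsv[...,1]>110)&(hsv[...,2]>70)).astype(np.uint8)
# wood columns per row, ledge left edge & base right edge per row
g=cv2.GaussianBlur(cv2.cvtColor(im,cv2.COLOR_RGB2GRAY),(3,3),0).astype(int)
L=[]
for r in range(5,200,10):
    x=230+np.argmin(np.diff(g[r,230:290])); L.append((x,r)); 
P=np.array([ray(c,(x+.5,r),.034)[:2] for x,r in L]); f=np.polyfit(P[:,1],P[:,0],1)
print("ledge left edge x=%.4f at y=.08, yaw %.2f deg"%(np.polyval(f,.08),np.degrees(-np.arctan(f[0]))),np.abs(np.polyval(f,P[:,1])-P[:,0]).max())
e=[]
for r in range(25,170):
    w=np.where(wood[r,350:450])[0]
    if len(w): e.append((r,350+w[0],350+w[-1],len(w)))
for q in e[::2]: print(q,end=" ")
# profile along the crest
print()
for q in [(255,212),(423,220),(380,20),(441,20),(369,193),(427,193),(371,172),(428,172)]:
    print(q,[ray(c,q,z)[:2].round(4).tolist() for z in(.034,.066)])
E
```

```text
ledge left edge x=0.4973 at y=.08, yaw -3.44 deg 0.0006466957303924437
(25, np.int64(392), np.int64(418), 26) (27, np.int64(385), np.int64(421), 37) (29, np.int64(383), np.int64(421), 39) (31, np.int64(383), np.int64(421), 39) (33, np.int64(382), np.int64(426), 45) (35, np.int64(377), np.int64(427), 51) (37, np.int64(377), np.int64(427), 51) (39, np.int64(376), np.int64(427), 52) (41, np.int64(375), np.int64(426), 45) (43, np.int64(383), np.int64(424), 40) (45, np.int64(383), np.int64(420), 38) (47, np.int64(382), np.int64(419), 38) (49, np.int64(382), np.int64(422), 41) (51, np.int64(377), np.int64(426), 50) (53, np.int64(376), np.int64(426), 51) (55, np.int64(375), np.int64(425), 51) (57, np.int64(375), np.int64(425), 50) (59, np.int64(382), np.int64(420), 39) (61, np.int64(381), np.int64(418), 38) (63, np.int64(381), np.int64(418), 38) (65, np.int64(381), np.int64(419), 39) (67, np.int64(376), np.int64(424), 49) (69, np.int64(375), np.int64(424), 50) (71, np.int64(375), np.int64(424), 50) (73, np.int64(375), np.int64(424), 50) (75, np.int64(381), np.int64(417), 37) (77, np.int64(3
[... 1538 characters left out ...]
 np.int64(371), np.int64(416), 46) (157, np.int64(372), np.int64(417), 46) (159, np.int64(372), np.int64(417), 46) (161, np.int64(376), np.int64(411), 36) (163, np.int64(379), np.int64(409), 31) (165, np.int64(377), np.int64(410), 34) (167, np.int64(372), np.int64(411), 36) (169, np.int64(387), np.int64(408), 22) 
(255, 212) [[0.4933, -0.0105], [0.499, -0.0029]]
(423, 220) [[0.6539, -0.0273], [0.6451, -0.0182]]
(380, 20) [[0.6136, 0.1465], [0.6084, 0.1399]]
(441, 20) [[0.664, 0.1437], [0.6543, 0.1374]]
(369, 193) [[0.6024, 0.0019], [0.5982, 0.0083]]
(427, 193) [[0.6569, -0.0012], [0.6478, 0.0056]]
(371, 172) [[0.6045, 0.0215], [0.6002, 0.0262]]
(428, 172) [[0.6572, 0.0185], [0.6481, 0.0235]]
```

View pics/w2c.png

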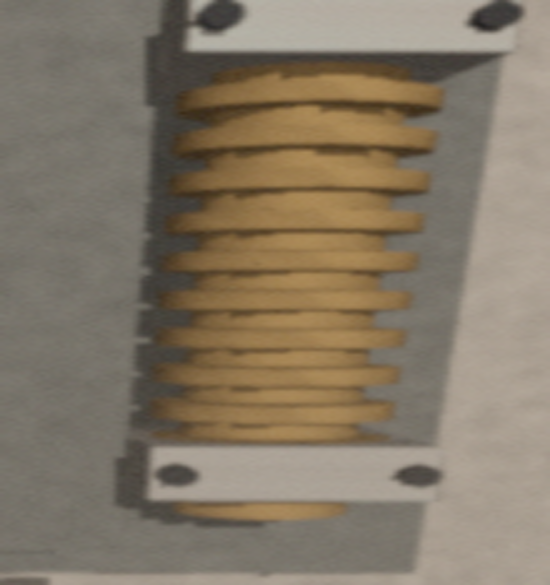

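The crop shows nine clear ridges between the clamps with visible grooves. I'll compute groove positions from the left silhouette, and the comb's own tooth positions from the same picture.

```bash
cat >> h.py <<'E'
YAW=np.radians(-3.4); EX=np.array([np.cos(YAW),np.sin(YAW)]); EY=np.array([-np.sin(YAW),np.cos(YAW)]); MID=np.array([.6275,.0815])
def hold(p): d=np.asarray(p)[:2]-MID; return np.array([d@EX,d@EY])*1000
def ridges(im,c,r0,r1,c0,c1,z=.033):
    hsv=cv2.cvtColor(im,cv2.COLOR_RGB2HSV).astype(int); w=(hsv[...,1]>110)&(hsv[...,2]>70)
    rows=np.arange(r0,r1); e=np.array([c0+np.argmax(w[r,c0:c1]) if w[r,c0:c1].any() else np.nan for r in rows])
    ok=~np.isnan(e); rows,e=rows[ok],e[ok]; t=e-np.polyval(np.polyfit(rows,e,1),rows); out=[]
    s=t<(np.percentile(t,10)+np.percentile(t,90))/2; k=np.flatnonzero(np.diff(np.r_[0,s.astype(int),0]))
    for a,b in zip(k[::2],k[1::2]):
        r=(rows[a]+rows[b-1])/2; x=np.median(e[a:b]); out.append(np.r_[r,x,b-a,hold(ray(c,(x,r),z))])
    return np.array(out)
E
python3 - <<'E'
from h import *
import json
im=cv2.imread("pics/w2.png")[...,::-1]; m=json.load(open("w2.json")); c=(np.array(m["intrinsics"]),np.array(m["origin"]),RR(m["orientation"]).as_matrix(),m)
o=ridges(im,c,27,168,350,450); print(o.round(1)); y=o[:,4]; print("ridge phase mod12", (y%12).round(2))
s=bot.get_state(); zt=s["tool_pos"][2]-.188+.004
print("comb leaf/teeth in hand (rel TCP, stand axes)")
for q in[(268,230),(433,229),(443,251),(439,280),(437,304)]: print(q,(hold(ray(c,q,zt))-hold(s["tool_pos"])).round(1))
for hx,hy in((-85.5,0),(-70,0)):
    print(hx,totool(np.r_[MID+(EX*hx+EY*hy)/1000,.232]).round(1))
E
```

```text
[[ 38.  376.    9.  -20.3  50.8]
 [ 54.5 375.    8.  -20.5  38.2]
 [ 69.5 375.    8.  -19.9  26.4]
 [ 85.5 374.    8.  -20.1  13.5]
 [100.5 373.5   6.  -20.    1.2]
 [114.5 372.    6.  -20.7 -10.5]
 [129.  372.    7.  -20.1 -22.9]
 [143.  372.    7.  -19.6 -35.2]
 [156.5 371.5   6.  -19.5 -47.2]
 [167.  372.    1.  -18.5 -56.8]]
ridge phase mod12 [2.81 2.15 2.39 1.54 1.23 1.49 1.07 0.82 0.75 3.2 ]
comb leaf/teeth in hand (rel TCP, stand axes)
(268, 230) [-20.2  30.8]
(433, 229) [48.6 31.5]
(443, 251) [53.8 21.8]
(439, 280) [53.4  8.4]
(437, 304) [53.7 -3.2]
-85.5 [ 88.6 -15.2 187.7]
-70 [ 88.5   0.3 187.7]
```

```bash
python3 -m pendant '{"dp":[[45,-10,0],[87,-15,30],[87,-15,80],[87,-15,130],[87,-15,170],[87,-15,187],[87,-15,191],[87,-15,191]],"angular":[[0,0,0],[0,0,0],[0,0,0],[0,0,0],[0,0,0],[0,0,0],[0,0,0],[0,0,0]]}'
python3 -m pendant '{"dp":[[0,0,1],[0,0,2],[0,0,3],[0,0,4],[0,0,5],[0,0,6],[0,0,6]],"angular":[[0,0,0],[0,0,0],[0,0,0],[0,0,0],[0,0,0],[0,0,0],[0,0,0]]}'
```

```text
time: 5.58
tool_pos: [0.5425, 0.0844, 0.2292]
eef_rot: [0.001, 0.726, 0.687, 0.001]
contact_force: [0.4, 0.2, -1.5]
grip_width: 0.0136
time: 6.45
tool_pos: [0.5425, 0.0844, 0.223]
eef_rot: [0.001, 0.726, 0.687, 0.0]
contact_force: [0.0, 0.2, -1.7]
grip_width: 0.0131
```

```bash
python3 -m pendant '{"dp":[[0,0,0.5],[0,0,1],[0,0,1],[0,0,1]],"angular":[[0,0,0],[0,0,0],[0,0,0],[0,0,0]]}'
python3 -m pendant '{"dp":[[0,0,0.4],[0,0,0.8],[0,0,0.8],[0,0,0.8]],"angular":[[0,0,0],[0,0,0],[0,0,0],[0,0,0]]}'
python3 - <<'E'
from h import *
im=vision.capture("wrist"); save("w3.png",im); s=bot.get_state(); print(s["tool_pos"],hold(s["tool_pos"]),s["contact_force"])
m=vision.camera_model("wrist"); import json; json.dump({k:np.array(v).tolist() for k,v in m.items()},open("w3.json","w"))
E
```

```text
time: 6.95
tool_pos: [0.5425, 0.0844, 0.2222]
eef_rot: [0.001, 0.726, 0.687, 0.0]
contact_force: [-1.5, -0.7, 2.6]
grip_width: 0.0129
time: 7.45
tool_pos: [0.5425, 0.0844, 0.2222]
eef_rot: [0.001, 0.726, 0.687, 0.001]
contact_force: [-3.4, -0.2, 7.5]
grip_width: 0.0129
[0.54245504 0.08440012 0.22217964] [-85.06726     -2.14869114] [-2.69110387 -0.3494619   7.5976959 ]
```

View pics/w3.png

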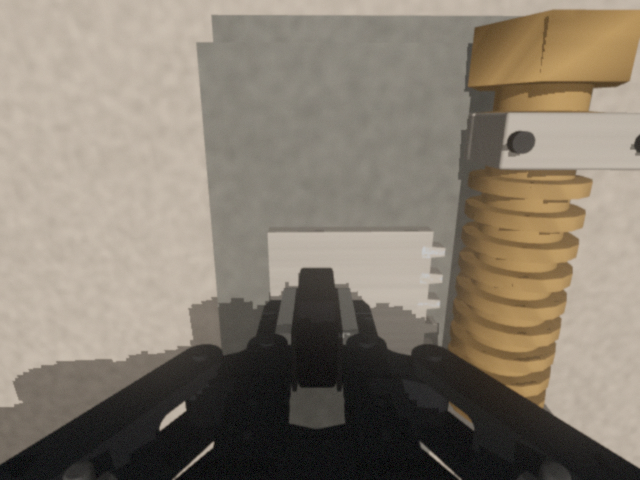

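The comb lies on the ledge and the force reads 7.5 N upward. Teeth are at (443,252), (440,279) and (436,304); ridge left edges run from (470,212) down to (452,340).

```bash
python3 - <<'E'
from h import *
import json
im=cv2.imread("pics/w3.png")[...,::-1]; m=json.load(open("w3.json")); c=(np.array(m["intrinsics"]),np.array(m["origin"]),RR(m["orientation"]).as_matrix(),m)
o=ridges(im,c,180,370,446,500,.027); print(o.round(1))
# teeth: bright at column ~440 relative; on top face z=.042
g=cv2.cvtColor(im,cv2.COLOR_RGB2GRAY).astype(int)
for col in(436,438,440): print(col,g[242:330,col].tolist())
for q in[(268,231),(433,231),(443,252),(440,279),(436,304)]: print(q,hold(ray(c,q,.042)).round(1))
save("w3c.png",cv2.resize(im[165:355,400:500],None,fx=6,fy=3.1,interpolation=cv2.INTER_CUBIC))
E
```

```text
[[181.  471.    1.  -18.3  47.7]
 [186.  471.    3.  -18.1  45.5]
 [202.5 469.5  10.  -17.8  38.2]
 [211.  470.    3.  -17.1  34.4]
 [214.  468.    1.  -17.9  33. ]
 [228.5 466.   10.  -17.9  26.4]
 [235.  465.    1.  -18.   23.3]
 [238.  466.    1.  -17.4  21.9]
 [240.  466.    1.  -17.3  20.9]
 [242.  467.    1.  -16.7  20. ]
 [244.  467.    1.  -16.6  19. ]
 [248.  466.    1.  -16.8  17.1]
 [250.  465.    1.  -17.2  16.1]
 [253.  463.    3.  -17.9  14.7]
 [258.  462.    5.  -18.1  12.3]
 [262.  465.    1.  -16.5  10.3]
 [266.  464.    1.  -16.7   8.3]
 [273.5 461.    2.  -17.6   4.6]
 [280.  460.    9.  -17.7   1.3]
 [288.5 459.5   2.  -17.5  -3.1]
 [293.  460.    1.  -17.   -5.4]
 [306.  456.   17.  -18.1 -12.2]
 [334.5 452.   38.  -18.3 -27.8]]
436 [121, 114, 117, 120, 131, 159, 180, 188, 190, 191, 194, 195, 191, 186, 176, 152, 134, 132, 131, 131, 129, 131, 130, 129, 127, 126, 120, 116, 114, 119, 120, 136, 162, 181, 184, 186, 184, 185, 186, 185, 176, 153, 136, 132, 132, 133, 133, 134, 135, 135, 133, 128, 124, 119, 119, 117, 120, 140, 167, 181, 188, 189, 189, 189, 187, 174, 151, 
[... 415 characters left out ...]
192, 192, 189, 183, 171, 143, 130, 125, 124, 123, 124, 123, 123, 123, 123, 126, 125, 127, 125, 120, 103, 99, 97, 98, 99, 96, 95]
440 [127, 121, 117, 118, 127, 153, 178, 187, 190, 190, 191, 193, 190, 186, 172, 148, 135, 135, 134, 135, 132, 132, 133, 132, 131, 133, 133, 133, 129, 128, 123, 129, 153, 179, 185, 186, 191, 189, 186, 184, 172, 143, 134, 131, 130, 132, 131, 134, 130, 133, 130, 130, 129, 130, 129, 131, 131, 132, 141, 148, 148, 149, 147, 141, 142, 138, 129, 124, 126, 124, 127, 122, 123, 125, 125, 124, 125, 127, 126, 127, 127, 128, 130, 130, 128, 126, 124, 127]
(268, 231) [-104.6   29.5]
(433, 231) [-37.4  29.6]
(443, 252) [-32.4  20.6]
(440, 279) [-32.5   8.4]
(436, 304) [-33.   -3.4]
```

View pics/w3c.png

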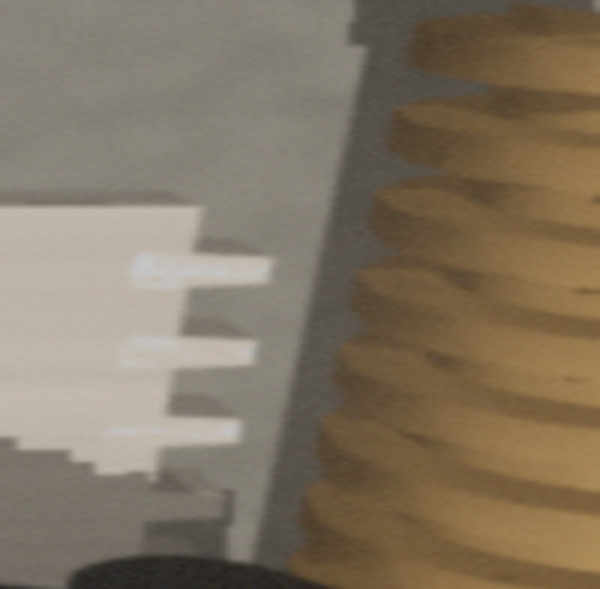

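Estimates are groove phase about 7.0–7.5 (mod 12 mm) and tooth phase about 8.5, so I'll shift about -1.2 mm in y. Then I'll advance lightly and feel for the drop.

```bash
python3 -m pendant '{"dp":[[-0.6,0,-0.2],[-1.2,0,-0.2],[-1.2,2,-0.2],[-1.2,4,-0.2],[-1.2,6,-0.2],[-1.2,7,-0.2],[-1.2,7,-0.2]],"angular":[[0,0,0],[0,0,0],[0,0,0],[0,0,0],[0,0,0],[0,0,0],[0,0,0]]}'
python3 -m pendant '{"dp":[[0,0.5,0],[0,1,0],[0,1.5,0],[0,1.5,0]],"angular":[[0,0,0],[0,0,0],[0,0,0],[0,0,0]]}'
python3 -c "
from h import *; s=bot.get_state();print(hold(s['tool_pos']),s['contact_force'])"
```

```text
time: 8.38
tool_pos: [0.5494, 0.0828, 0.2223]
eef_rot: [0.001, 0.726, 0.687, 0.001]
contact_force: [-0.2, -0.1, -1.2]
grip_width: 0.0132
time: 8.88
tool_pos: [0.551, 0.0827, 0.2223]
eef_rot: [0.001, 0.726, 0.687, 0.001]
contact_force: [0.9, 0.5, -1.4]
grip_width: 0.0131
[-76.45030865  -3.32064069] [ 0.92142908  0.51480878 -1.44155682]
```

```bash
python3 -m pendant '{"dp":[[0,0.5,0.2],[0,1,0.2],[0,1.5,0.2],[0,1.5,0.2]],"angular":[[0,0,0],[0,0,0],[0,0,0],[0,0,0]]}'
python3 -m pendant '{"dp":[[0,0.5,0],[0,1,0],[0,1.2,0],[0,1.2,0]],"angular":[[0,0,0],[0,0,0],[0,0,0],[0,0,0]]}'
python3 -c "
from h import *; s=bot.get_state();print(hold(s['tool_pos']),s['contact_force'])"
```

```text
time: 9.38
tool_pos: [0.5525, 0.0826, 0.2222]
eef_rot: [0.001, 0.726, 0.687, 0.001]
contact_force: [-0.1, 0.2, 0.9]
grip_width: 0.0133
time: 9.88
tool_pos: [0.5537, 0.0826, 0.2222]
eef_rot: [0.001, 0.726, 0.687, 0.001]
contact_force: [-1.4, 0.5, 1.5]
grip_width: 0.0132
[-73.70061938  -3.29820522] [-1.38855609  0.5404275   1.46296102]
```

```bash
python3 -m pendant '{"dp":[[0,0.4,0],[0,0.8,0],[0,1.2,0],[0,1.2,0]],"angular":[[0,0,0],[0,0,0],[0,0,0],[0,0,0]]}'
python3 -m pendant '{"dp":[[0,0.4,0],[0,0.8,0],[0,1.2,0],[0,1.2,0]],"angular":[[0,0,0],[0,0,0],[0,0,0],[0,0,0]]}'
python3 -c "
from h import *; s=bot.get_state();print(hold(s['tool_pos']),s['contact_force'],s['wrist_torque'])"
```

```text
time: 10.38
tool_pos: [0.555, 0.0825, 0.2222]
eef_rot: [0.001, 0.726, 0.687, 0.001]
contact_force: [-1.2, -0.1, -0.3]
grip_width: 0.0129
time: 10.88
tool_pos: [0.5563, 0.0825, 0.2222]
eef_rot: [0.001, 0.726, 0.687, 0.001]
contact_force: [-0.7, 0.4, 1.1]
grip_width: 0.0133
[-71.17260872  -3.24998604] [-0.68937394  0.37113557  1.11269913] [0.05092392 0.26589552 0.00049233]
```

```bash
python3 -m pendant '{"dp":[[0,0.4,0],[0,0.8,0],[0,1.2,0],[0,1.2,0]],"angular":[[0,0,0],[0,0,0],[0,0,0],[0,0,0]]}'
python3 -m pendant '{"dp":[[0,0.4,0],[0,0.8,0],[0,1.2,0],[0,1.2,0]],"angular":[[0,0,0],[0,0,0],[0,0,0],[0,0,0]]}'
python3 -c "
from h import *; s=bot.get_state();print(hold(s['tool_pos']),s['contact_force'],s['wrist_torque'])"
```

```text
time: 11.38
tool_pos: [0.557, 0.0824, 0.2222]
eef_rot: [0.0, 0.726, 0.687, 0.0]
contact_force: [-5.2, -0.0, 3.4]
grip_width: 0.0136
time: 11.88
tool_pos: [0.5575, 0.0824, 0.2223]
eef_rot: [-0.0, 0.726, 0.687, -0.001]
contact_force: [-8.4, 0.5, 6.7]
grip_width: 0.0134
[-69.92072423  -3.20269524] [-8.35413387  0.53981923  6.66398906] [ 0.15096789  1.13459991 -0.03147479]
```

```bash
python3 - <<'E'
from h import *
im=vision.capture("wrist"); save("w4c.png",cv2.resize(im[150:360,370:520],None,fx=5,fy=2.8,interpolation=cv2.INTER_CUBIC)); save("w4.png",im); s=bot.get_state(); print(hold(s["tool_pos"]),s["contact_force"])
E
```

```text
[-69.92783395  -3.19165698] [-7.95385842  0.47875741  5.34154352]
```

View pics/w4c.png

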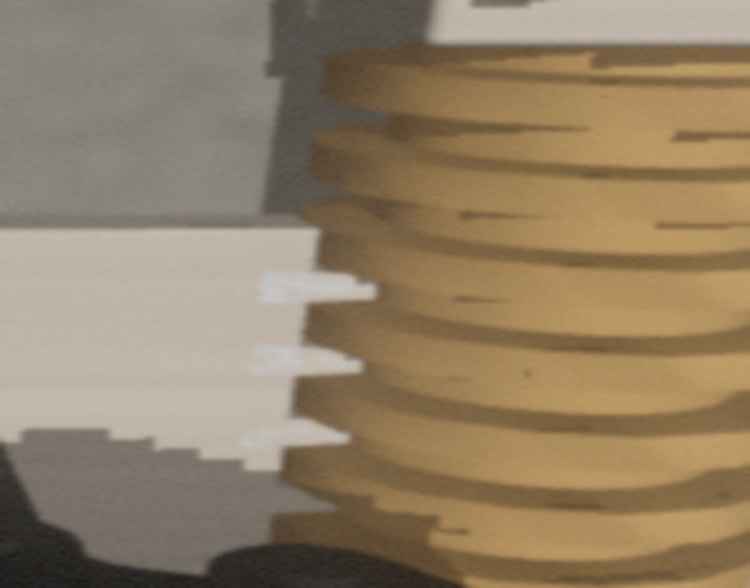

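The teeth at crop (345,288), (335,362) and (325,435) are in the grooves, and the leaf edge meets the ridges. Next comes the definite push, held.

```bash
python3 -m pendant '{"dp":[[0,1,-0.1],[0,1.8,-0.1],[0,1.8,-0.1],[0,1.8,-0.1]],"angular":[[0,0,0],[0,0,0],[0,0,0],[0,0,0]]}'
python3 -c "
from h import *; s=bot.get_state();print(hold(s['tool_pos']),s['contact_force'],s['wrist_torque'])"
```

```text
time: 12.42
tool_pos: [0.5582, 0.0825, 0.2224]
eef_rot: [-0.002, 0.726, 0.687, -0.002]
contact_force: [-10.3, 0.6, 7.9]
grip_width: 0.0135
[-69.20482674  -3.13823769] [-10.34265621   0.58263725   7.87573511] [ 0.11334885  1.45459865 -0.1090345 ]
```

```bash
python3 -m pendant '{"dp":[[0,0.8,-0.1],[0,0.8,-0.1],[0,0.8,-0.1],[0,0.8,-0.1],[0,0.8,-0.1]],"angular":[[-0.004,0,0],[-0.004,0,0],[-0.004,0,0],[-0.004,0,0],[-0.004,0,0]]}'
python3 -c "
from h import *; s=bot.get_state();print(hold(s['tool_pos']),s['contact_force'],s['wrist_torque'])"
python3 -m pendant '{"dp":[[0,0.8,-0.1],[0,0.8,-0.1],[0,0.8,-0.1],[0,0.8,-0.1],[0,0.8,-0.1],[0,0.8,-0.1],[0,0.8,-0.1],[0,0.8,-0.1]],"angular":[[-0.004,0,0],[-0.004,0,0],[-0.004,0,0],[-0.004,0,0],[-0.004,0,0],[-0.004,0,0],[-0.004,0,0],[-0.004,0,0]]}'
python3 -c "
from h import *; s=bot.get_state();print(hold(s['tool_pos']),s['contact_force'],s['wrist_torque'])"
```

```text
time: 13.05
tool_pos: [0.5581, 0.0825, 0.2224]
eef_rot: [-0.001, 0.726, 0.687, -0.002]
contact_force: [-8.7, 0.3, 5.6]
grip_width: 0.0131
[-69.33990419  -3.11074891] [-8.65895076  0.28904563  5.63571995] [ 0.08354891  1.32957897 -0.14241471]
time: 14.05
tool_pos: [0.558, 0.0825, 0.2223]
eef_rot: [-0.001, 0.726, 0.687, -0.002]
contact_force: [-9.1, 0.2, 5.9]
grip_width: 0.0137
[-69.4665415   -3.08910821] [-9.13669634  0.17307934  5.90332432] [ 0.03450754  1.30911307 -0.09273384]
```

```bash
python3 -m pendant '{"dp":[[0,0,0],[0,0,0],[0,0,0]],"angular":[[0,0,0],[0,0,0],[0,0,0]]}'
python3 -m pendant '{"dp":[[0,0,-0.1],[0,0,-0.1],[0,0,-0.1],[0,0,-0.1],[0,0,-0.1],[0,0,-0.1]],"angular":[[0,0,0],[0,0,0],[0,0,0],[0,0,0],[0,0,0],[0,0,0]]}' 160
python3 -m pendant '{"dp":[[0,0,-4],[0,0,-10],[0,0,-20],[0,0,-40],[0,0,-80],[0,0,-130],[-30,-10,-180],[-70,-20,-200],[-90,-20,-200],[-90,-20,-200],[-90,-20,-200]],"angular":[[0,0,0],[0,0,0],[0,0,0],[0,0,0],[0,0,0],[0,0,0],[0,0,0],[0,0,0],[0,0,0],[0,0,0],[0,0,0]]}'
python3 - <<'E'
from h import *
im=vision.capture("wrist"); save("w5.png",im)
c=cam("wrist"); save("w5c.png",cv2.resize(im[0:240,220:460],(600,600),interpolation=cv2.INTER_CUBIC))
save("top2.png",vision.capture("top"))
E
```

```text
time: 14.42
tool_pos: [0.5579, 0.0825, 0.2223]
eef_rot: [-0.001, 0.726, 0.687, -0.002]
contact_force: [-5.1, 0.9, 2.4]
grip_width: 0.0136
time: 15.18
tool_pos: [0.558, 0.0825, 0.2224]
eef_rot: [-0.001, 0.726, 0.687, -0.002]
contact_force: [-0.5, 0.1, -0.4]
grip_width: 0.0317
time: 16.55
tool_pos: [0.5337, -0.0057, 0.4227]
eef_rot: [-0.001, 0.726, 0.687, -0.001]
contact_force: [-0.1, -0.8, -0.3]
grip_width: 0.0318
```

View pics/w5c.png

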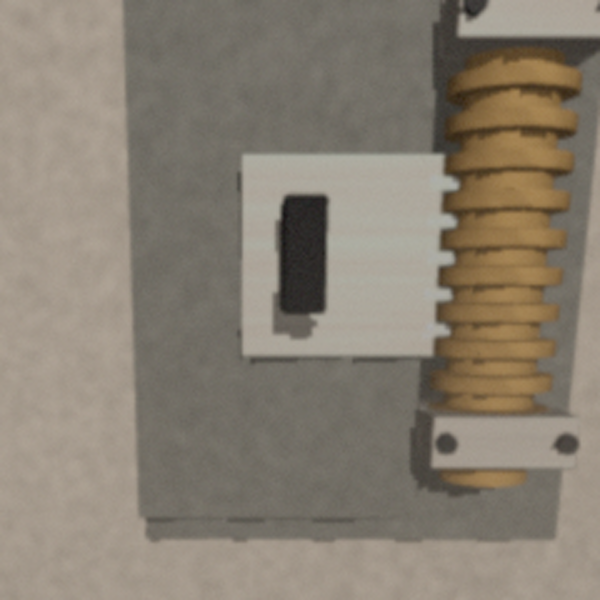

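All five teeth, at crop (445,183) to (437,330), lie in grooves with the leaf edge on the ridges. The gripper is clear, so I'm handing in.

```bash
python3 -c "
from h import *; s=bot.get_state(); print(s['time'],s['contact_force']); print(bot.job_done())"
```

```text
16.65 [ 1.35455031 -0.0668695   0.12869579]
the job is handed in; nothing more can be done
None
```

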